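# Pick the long spool from the crate and lock it in the stand

### The arm

A 6-joint arm with a two-finger parallel gripper is mounted at the origin on the work surface. World frame = base frame: x ahead of the robot, y to its left, z up, the work surface at z = 0. Lengths are in m, angles in rad, forces in N, time in s.
With the tool pointing down it reaches from about 0.275 to 0.875 m from the base axis. Payload 12.5 kg.
Tool frame: the origin (TCP) lies on the centre line of the jaws, within the pads' length; the fingertips stand 25 mm ahead of it and the grasp point (between the pads) lies 6 mm ahead of it; y points along the fingers, x is the direction in which the jaws open and shut, and the axes are right-handed (so a half turn about y gives the same grasp; the last joint's range is limited). The gripper opens to 85 mm and grips with 20 to 120 N. Pads are 22 mm wide; open, the fingers measure 114 mm over their backs; the gripper's body (76 mm by 85 mm) begins 54 mm behind the grasp point. The pads swing forward as they close: fully open they stand 13 mm farther back than shut.
Start: joints at [-1.406, 0.351, 1.652, -0, 1.139, -0.085], TCP at [0.136, -0.533, 0.256] pointing down, gripper open.
Joint ranges: [-2.75, 2.75], [-0.79, 2.1], [0.01, 2.65], [-1.57, 4.71], [0.07, 3.14], [-2.87, 2.87]. Speed limits (rad/s): [2.22, 2.22, 2.79, 3.14, 3.14, 3.14].

### API

Orientations are given as a 3x3 rotation matrix whose columns are the frame's x, y, z axes.
In Python, from rig import arm gives the robot as it stands. The module is installed in compiled form; this text tells all that it offers. Calls block until the motion is done:
- arm.goto(position, orientation): joint-space move of the TCP to a pose.
- arm.movel(position, attitude=None, v=0.15, threshold=None): straight line of the TCP; attitude=None keeps the orientation; v is the mean speed in m/s. With threshold (N) it stops when the force on the tool has changed by that much, and returns True; else False.
- arm.set_joints(angles): joint-space move.
- arm.open() and arm.grasp(f_grip=None): open the fingers fully, or close them until they stop; f_grip is the grip in N (None keeps the last).
- arm.dwell(seconds).
- arm.ik(position, orientation): joint angles nearest the present ones, or None.
- arm.grab_frame(name): name is "scene" or "top" or "wrist"; returns (picture, depth): 480x640x3 uint8, red, green, blue; 480x640 float32, m along the optical axis (not along the pixel's ray), 0 where there is no reading.
- arm.camera_params(name): a dict with "K" (3x3 intrinsics, pixels), "extrinsics" (4x4, takes a point from world to camera coordinates). Camera axes: x right, y down, z forward; pixel columns grow to the right and rows downward; lengths in m; the calibration is good to about 2 mm. A picture is of the moment at which its call begins: read the wrist's pose just before it. camera_params takes no time and is no camera call; for the wrist camera it gives the pose at the moment of the call.
A pose or a line that the arm cannot do raises arm.IKError and nothing moves.
- arm.close_job(): hands the job in, once; it reports no verdict.
Trained networks look in the newest picture that a camera, given by its name, has taken for a name from the list of things; names that differ only in an ending like _2 or _b are one class to them, and where a whole thing is asked for, a point or a joint stands for the part that bears it (a point fixed in the world has none). Each returns a list of dicts, best first, with "confidence" (0 to 1); they miss things now and then, are a little off and sometimes report something else, mostly with a low value. They report only what shows in the picture. A call takes as long as a camera call. They do not tell look-alikes from the thing itself.
- arm.masks_of(label, camera): "mask" (480x640 bool, what is visible of it) and "pixel" ([column, row] in pixels, amid what is visible of it).
- arm.landmark_of(label, camera): "pixel" ([column, row] in pixels: a listed point, or the origin of a listed thing).
Readings, each from a call of its own:
- arm.read_clock(): time.
- arm.read_qpos(): joint angles.
- arm.read_qd(): joint speeds.
- arm.read_effort(): joint torques, N m.
- arm.read_tool_pos(): TCP position.
- arm.read_ee_rot(): TCP orientation.
- arm.read_contact_force(): force on the tool from outside, world axes, zero at the start.
- arm.read_ft_torque(): the same for the moment, N m.
- arm.read_opening(): finger opening in m.
Only numpy, scipy, OpenCV 4.12 (cv2) and the standard library are available. Lean on these libraries where they do the work, as an engineer would, in place of code of your own. Each camera call takes 0.05 s, during which the arm holds its last target.

### The job

From the crate under the wire shelf take the longer of the two flanged spools, without bumping the shelf, and lay it gently in the two V saddles of the grey stand, centred so that both saddles carry its core between the flanges. Then swing the keeper lever across the spool until it points into the middle one of its three notches, and let go. Leave the other stock in the crate and everything else on the bench where it is.

Things in the scene. Friction and masses are not known exactly. Their poses are not given: they have to be found in the camera images.
- long_spool: The part to take: aluminium spool 150 mm long: core 24 mm thick, 40 mm flanges, 10 mm thick, at both ends. 0.18 to 0.37 kg. Origin on its axis at mid length; x along the axis (y, z turn as it rolls). Starts lying on the crate's floor, roughly along the crate's x, in one of three lanes 85 mm apart, its middle 18 to 33 mm behind the shelf's front edge: a vertical tool would hit the shelf.
- short_spool: Bystander in the crate, to be left there: same shape but only 80 mm long. Origin on its axis at mid length, x along the axis; starts in another of the three lanes.
- plain_tube: Bystander in the crate, to be left there: plain aluminium tube 150 mm long, 32 mm in diameter, no flanges. Origin on its axis at mid length, x along the axis; starts in another of the three lanes.
- square_bar: Bystander in the crate, to be left there: aluminium bar 25 x 180 x 20 mm lying across the crate just inside its wall on the robot's side. Origin under its centre, its length along y.
- crate: Fixed black open crate 300 (x) x 330 (y) mm, walls 50 mm high and 5 mm thick, floor 5 mm thick. Origin under its centre, on the table; its x points away from the robot.
- shelf: Fixed low wire shelf above the far half of the crate, open towards the robot, on two 20 mm posts at x = 205, y = +-180 mm. Underside 240 mm above the table; front edge a 10 mm bar at x = 15 to 25 mm, y = -180 to 180 mm; reaches back to x = 215 mm. Tins stand on it, up to 324 mm above the table. Origin on the table; x points away from the robot.
- stand: Fixed grey spool stand, base 150 (x) x 130 (y) x 12 mm. Two steel V saddles, 12 mm thick, at x = -42 and +42 mm, their 90 degree Vs open upwards, leave a gap of 72 mm for the fingers; tips 57 mm above the table, 30 mm either side of the middle. The spool lies along the stand's x, either way round. The lever's post is at y = -62 mm. Origin on the table under the cradle's middle.
- stand_seat (a point): Point midway between the saddles, 50 mm above the table, where the middle of the spool's axis lies when it is laid in and centred; same axes as the stand (x along the seated spool).
- stand_pivot (a point): Point on the keeper lever's upright hinge axis, at (0, -62) mm in the stand's frame, 79 mm above the table.
- keeper (a joint): Keeper lever's angle about its upright hinge (rad), -0.5 to 2.1: at 0 it points along the stand's +x, beside the cradle; grows anticlockwise from above; at 1.571 it lies across the spool along +y, its tail in the middle notch. Notches at 1.17, 1.57, 1.97 between four teeth behind the hinge. Friction holds it where left (2.6 N at the knob moves it). Starts open, at -0.35 to 0.15.
- keeper_knob (a point): Centre of the lever's black upright cylindrical knob, 95 mm from the hinge axis: 22 mm in diameter, from 84 to 130 mm above the table; this point is at 106 mm. The lever's bar is 18 mm wide and lies 74 to 84 mm above the table, so it clears a seated spool's flanges (70 mm).
- hammer: Bystander: hammer with a blue handle, 260 mm long, lying on the bench at the robot's left. Origin under it.
- tape: Bystander: orange tape roll, 104 mm in diameter, 30 mm high, lying flat beyond the stand. Origin under its centre.
- tub: Bystander: white open mixing tub, 100 mm in diameter, 80 mm high, standing at the far right. Origin under its centre.
- can: Bystander: plain metal can, 90 mm in diameter, 110 mm high, standing at the far left. Origin under its centre.
- offcut: Bystander: wooden offcut 150 x 45 x 20 mm, lying at the robot's right. Origin under its centre, length along x.
Mind the look-alikes: they are no part of the job. Leave any orange look-alike of the long_spool alone.

How it is judged:
On the way, in this order (a step that is already met when the one before it is completed fails the run):
1. the long spool lies in both V saddles, let go, while the keeper lever is still open (below 0.5 rad) (x of long_spool in the frame of stand_seat between -0.014 and 0.014 m and y of long_spool in the frame of stand_seat between -0.004 and 0.004 m and z of long_spool in the frame of stand_seat between -0.004 and 0.004 m and angle between the x axis of long_spool and the x axis of stand_seat, either way round below 0.08 rad and contact force between the fingers and long_spool below 0.1 N and linear speed of long_spool below 0.02 m/s and value of joint keeper below 0.5 rad), for 0.2 s.
2. the keeper lever is swung into its middle notch (within 0.1 rad) (value of joint keeper between 1.471 and 1.671 rad), for 0.2 s.
At the end, for the whole second after the job is handed in: The long spool rests in both saddles, its middle within 14 mm of the seat along the stand, 4 mm across and in height, axis within 0.08 rad of the stand's x; the keeper lever is still, within 0.1 rad of 1.571 (middle notch); short spool, plain tube and square bar are still in the crate (all of step 2 and x of long_spool in the frame of stand_seat between -0.014 and 0.014 m and y of long_spool in the frame of stand_seat between -0.004 and 0.004 m and z of long_spool in the frame of stand_seat between -0.004 and 0.004 m and angle between the x axis of long_spool and the x axis of stand_seat, either way round below 0.08 rad and linear speed of long_spool below 0.01 m/s and velocity of joint keeper between -0.05 and 0.05 rad/s and x of short_spool in the frame of crate between -0.15 and 0.15 m and y of short_spool in the frame of crate between -0.165 and 0.165 m and height (world z) of each of short_spool, plain_tube, square_bar below 0.06 m and x of plain_tube in the frame of crate between -0.15 and 0.15 m and y of plain_tube in the frame of crate between -0.165 and 0.165 m and x of square_bar in the frame of crate between -0.15 and 0.15 m and y of square_bar in the frame of crate between -0.165 and 0.165 m); the robot touches nothing.
It fails at once if the shelf is bumped by the robot or the spool (more than 12 N) (contact force between any of the arm, the fingers, long_spool and shelf above 12 N).
It fails at once if the spool is dropped into the cradle (faster than 0.45 m/s within 25 mm of its seat) (distance between long_spool and stand_seat below 0.025 m and linear speed of long_spool above 0.45 m/s).
It fails at once if other stock is lifted out of the crate (height (world z) of any of short_spool, plain_tube, square_bar above 0.09 m).
It fails at once if something else on the bench is moved by more than 30 mm (distance of any of hammer, tape, tub, can, offcut from where it was at the start of the episode above 0.03 m).
It also fails if it takes over 72 s, if anything falls off the work surface, if the arm or the gripper's body presses on something with over 40 N, if the wrist force passes 120 N, or if a joint passes its speed limit or range.

## Working session

There is one attempt and no reset: what is moved stays moved. The work goes in short steps, each a Python script; the robot and the scene stay as the last script left them, time stands still between calls to the robot, and variables do not carry over. Pictures are saved under pics/ and viewed, and the job is handed in when it is done.

```bash
mkdir -p pics; python3 - <<'E'
from rig import arm
import cv2,numpy as np
for n in("scene","top","wrist"):
    p,d=arm.grab_frame(n); cv2.imwrite(f"pics/{n}0.png",p[:,:,::-1]); np.save(f"pics/{n}0.npy",d)
    c=arm.camera_params(n); print(n,c["K"].round(1).tolist(),c["extrinsics"].round(3).tolist())
    for l in("long_spool","short_spool","plain_tube","crate","shelf","stand","stand_seat","stand_pivot","keeper_knob","square_bar"):
        print(l,[(np.round(r["pixel"],1).tolist(),round(r["confidence"],2)) for r in arm.landmark_of(l,n)])
print(arm.read_clock())
E
```

```text
scene [[458.9, 0.0, 325.2], [0.0, 458.9, 235.5], [0.0, 0.0, 1.0]] [[-0.836, -0.549, -0.018, 0.431], [-0.327, 0.524, -0.786, 0.234], [0.441, -0.651, -0.617, 1.071], [0.0, 0.0, 0.0, 1.0]]
long_spool [([390.8, 264.7], 0.9), ([228.9, 313.3], 0.65), ([421.1, 198.9], 0.41)]
short_spool [([256.9, 287.2], 0.81)]
plain_tube [([283.6, 275.3], 0.74)]
crate [([264.0, 300.6], 0.64)]
shelf []
stand [([351.9, 219.8], 0.75)]
stand_seat [([353.5, 210.7], 0.71), ([350.6, 219.6], 0.46)]
stand_pivot [([370.0, 194.9], 0.79)]
keeper_knob [([353.1, 172.1], 0.74)]
square_bar [([304.9, 318.5], 0.87), ([353.2, 208.2], 0.48)]
top [[609.0, 0.0, 329.2], [0.0, 609.0, 237.5], [0.0, 0.0, 1.0]] [[0.002, -1.0, 0.014, 0.016], [-0.984, -0.004, -0.18, 0.531], [0.18, -0.013, -0.984, 1.61], [0.0, 0.0, 0.0, 1.0]]
long_spool [([354.1, 308.5], 0.92), ([222.9, 330.7], 0.83), ([225.8, 217.7], 0.63)]
short_spool [([259.7, 221.3], 0.71)]
plain_tube [([289.6, 226.4], 0.66)]
crate [([257.8, 231.0], 0.65), ([484.2, 189.5], 0.46)]
shelf []
stand [([405.1, 240.4], 0.7)]
stand_seat [([409.3, 234.8], 0.86), ([227.7, 221.1], 0.49)]
stand_pivot [([430.4, 239.9], 0.84)]
keeper_knob [([442.9, 206.7], 0.87)]
square_bar [([261.5, 271.7], 0.71), ([489.0, 283.5], 0.33), ([290.4, 224.5], 0.28)]
wrist [[341.0, 0.0, 319.9], [0.0, 341.0, 241.3], [0.0, 0.0, 1.0]] [[0.247, -0.969, 0.001, -0.551], [-0.918, -0.234, 0.319, -0.04], [-0.309, -0.08, -0.948, 0.38], [0.0, 0.0, 0.0, 1.0]]
long_spool []
short_spool []
plain_tube []
crate []
shelf []
stand []
stand_seat []
stand_pivot []
keeper_knob []
square_bar []
1.65
```

View pics/scene0.png

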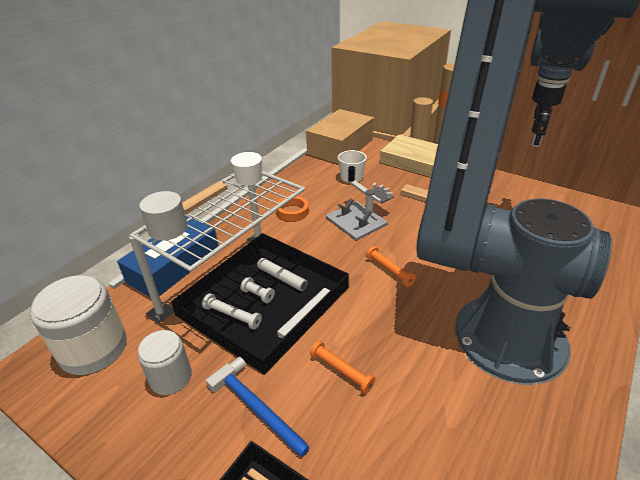

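View pics/top0.png

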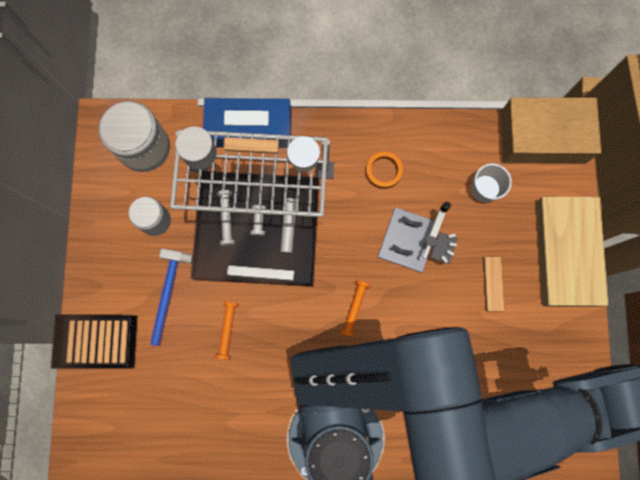

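Candidates for the long spool:
- Orange look-alikes at scene (342,365) and (390,265), to leave alone.
- Short spool at (257,288).
- Plain tube at (283,275).
- Metallic two-flange spool at scene (230,312) / top (226,217). This is the long one in the crate, so I choose it.

Next I measure from the depth data and crop close.

```bash
cat > h.py <<'E'
from rig import arm
import cv2,numpy as np
def cloud(d,c):
    K=c["K"];v,u=np.mgrid[0:480,0:640];P=np.stack([(u-K[0,2])/K[0,0]*d,(v-K[1,2])/K[1,1]*d,d],-1)
    T=np.linalg.inv(c["extrinsics"]);W=P@T[:3,:3].T+T[:3,3];W[d<=0]=np.nan;return W
def ray(px,c,z):
    T=np.linalg.inv(c["extrinsics"]);K=c["K"];r=T[:3,:3]@np.array([(px[0]-K[0,2])/K[0,0],(px[1]-K[1,2])/K[1,1],1]);o=T[:3,3]
    return o+r*(z-o[2])/r[2]
E
python3 - <<'E'
from h import *
c=arm.camera_params("top")
for n,px,z in(("long",(225.8,217.7),.025),("short",(259.7,221.3),.025),("tube",(289.6,226.4),.021),("seat",(409.3,234.8),.05),("pivot",(430.4,239.9),.079),("knob",(442.9,206.7),.106),("crate",(257.8,231),0)):
    print(n,ray(px,c,z).round(3))
c=arm.camera_params("scene")
for n,px,z in(("long",(228.9,313.3),.025),("short",(256.9,287.2),.025),("tube",(283.6,275.3),.021),("seat",(353.5,210.7),.05),("pivot",(370,194.9),.079),("knob",(353.1,172.1),.106),("crate",(264,300.6),0)):
    print(n,ray(px,c,z).round(3))
t=cv2.imread("pics/top0.png")
cv2.imwrite("pics/tc.png",np.hstack([cv2.resize(t[120:300,160:340],(400,400),interpolation=2),cv2.resize(t[180:290,360:470],(400,400),interpolation=2)]))
s=cv2.imread("pics/scene0.png")
cv2.imwrite("pics/sc.png",np.hstack([cv2.resize(s[230:350,170:330],(400,300),interpolation=2),cv2.resize(s[150:240,310:430],(400,300),interpolation=2)]))
E
```

```text
long [0.59  0.304 0.025]
short [0.58  0.21  0.025]
tube [0.567 0.127 0.021]
seat [ 0.539 -0.201  0.05 ]
pivot [ 0.52  -0.253  0.079]
knob [ 0.605 -0.284  0.106]
crate [ 0.557  0.217 -0.   ]
long [0.586 0.315 0.025]
short [0.587 0.21  0.025]
tube [0.559 0.135 0.021]
seat [ 0.532 -0.184  0.05 ]
pivot [ 0.512 -0.247  0.079]
knob [ 0.603 -0.298  0.106]
crate [0.559 0.22  0.   ]
```

View pics/tc.png

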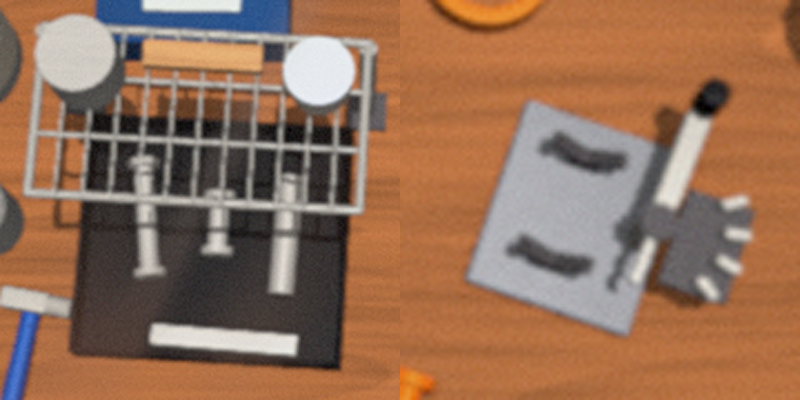

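View pics/sc.png

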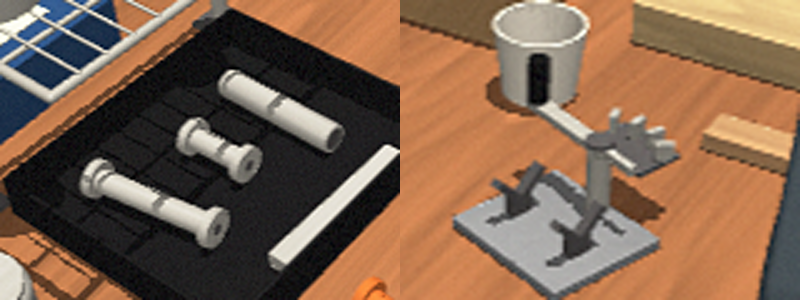

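The crop confirms it: the spool at scene (230,312) is the long metallic one with two flanges, the short one is at (257,288) and the tube at (283,275). Next I fit poses from the depth cloud and check IK for leaned poses.

```bash
cat >> h.py <<'E'
def att(psi,t,s=1):
    y=np.array([np.sin(t)*np.cos(psi),np.sin(t)*np.sin(psi),-np.cos(t)]);x=s*np.array([-np.sin(psi),np.cos(psi),0]);return np.stack([x,y,np.cross(x,y)],1)
E
python3 - <<'E'
from h import *
for cam in("scene","top"):
    d=np.load(f"pics/{cam}0.npy");c=arm.camera_params(cam);W=cloud(d,c)
    # grasp lanes by height in crate
    for n,(cx,cy) in dict(long=(.588,.308),short=(.584,.21),tube=(.563,.131)).items():
        m=(abs(W[...,0]-cx)<.12)&(abs(W[...,1]-cy)<.04)&(W[...,2]>.014)&(W[...,2]<.055)
        p=W[m];print(cam,n,len(p))
        if len(p)>30:
            ce=np.median(p[:,:2],0);u,s,v=np.linalg.svd(p[:,:2]-p[:,:2].mean(0),full_matrices=False);ax=v[0]*np.sign(v[0][0]);q=(p[:,:2]-ce)@ax
            mid=ce+ax*(np.percentile(q,1)+np.percentile(q,99))/2
            print(' mid',mid.round(4),'yaw',np.degrees(np.arctan2(ax[1],ax[0])).round(1),'len',np.ptp(np.percentile(q,[1,99])).round(3),'zmax',np.percentile(p[:,2],98).round(3))
    m=(W[...,2]>.005)&(W[...,2]<.02)&(abs(W[...,0]-.535)<.12)&(abs(W[...,1]+.2)<.13)
    p=W[m][:,:2];r=cv2.minAreaRect((p*1000).astype(np.float32));print('stand base',r)
    m=(W[...,2]>.23)&(W[...,2]<.26)&(W[...,0]>.4)&(W[...,1]>-.1)
    p=W[m];r=cv2.minAreaRect((p[:,:2]*1000).astype(np.float32));print('shelf',r,cv2.boxPoints(r).round(),len(p))
q0=arm.read_qpos();
for s in(1,-1):
  for t in(.6,.75):
    print(s,t,arm.ik([.5,.31,.15],att(-.07,t,s)),arm.ik([.58,.308,.03],att(-.07,t,s)),arm.ik([.53,-.19,.06],att(-.3,t,s)))
E
```

```text
scene long 827
 mid [0.6095 0.3092] yaw -0.6 len 0.197 zmax 0.048
scene short 556
 mid [0.6233 0.2159] yaw -7.6 len 0.168 zmax 0.048
scene tube 611
 mid [0.5658 0.1401] yaw -3.0 len 0.149 zmax 0.038
stand base ((564.1979370117188, -212.57461547851562), (150.47064208984375, 233.90347290039062), 64.78501892089844)
shelf ((1297.76611328125, 158.87828063964844), (380.49224853515625, 1511.4957275390625), 84.6689224243164) [[ 528.   40.]
 [2033. -101.]
 [2068.  278.]
 [ 563.  419.]] 3096
top long 496
 mid [0.5999 0.3017] yaw 3.3 len 0.212 zmax 0.049
top short 287
 mid [0.623  0.2089] yaw -4.8 len 0.165 zmax 0.049
top tube 593
 mid [0.5431 0.1314] yaw -5.7 len 0.201 zmax 0.043
stand base ((534.7346801757812, -200.869873046875), (258.06365966796875, 238.16282653808594), 89.67584228515625)
shelf ((655.7191162109375, 213.65289306640625), (377.84356689453125, 202.31338500976562), 87.21038055419922) [[545.  30.]
 [748.  20.]
 [766. 397.]
 [564. 407.]] 3152
1 0.6 [ 0.62312562  0.45555461  1.93689343 -0.97613996  0.4506376  -0.04340243] [ 0.53462934  0.75429181  1.79442601 -1.33860996  0.33611897  0.27285423] [-0.46714284  0.57541211  2.10096337  2.50602791  0.15890929  2.06195689]
1 0.75 [ 0.66191929  0.47183347  1.99474629 -1.43687936  0.47760527  0.43096326] [0.56517501 0.77725306 1.84644001 4.43646062 0.43380757 0.79707685] [-0.47889646  0.60739783  2.16767818  2.81993856  0.39377184  1.73777709]
-1 0.6 None None [-0.46714284  0.57541211  2.10096337  2.50602791  0.15890929 -1.07963576]
-1 0.75 [ 0.66191929  0.47183347  1.99474629 -1.43687936  0.47760527 -2.71062939] [ 0.56517501  0.77725306  1.84644001  4.43646062  0.43380757 -2.3445158 ] [-0.47889646  0.60739783  2.16767818  2.81993856  0.39377184 -1.40381556]
```

```bash
cat >> h.py <<'E'
def view(n,tag,labels):
    c=arm.camera_params(n);p,d=arm.grab_frame(n);cv2.imwrite(f"pics/{tag}.png",p[:,:,::-1]);np.save(f"pics/{tag}.npy",d);np.savez(f"pics/{tag}.npz",K=c["K"],extrinsics=c["extrinsics"])
    for l,z in labels:
        print(l,[(np.round(r["pixel"],1).tolist(),round(r["confidence"],2),ray(r["pixel"],c,z).round(4).tolist()) for r in arm.landmark_of(l,n)])
E
python3 - <<'E'
from h import *
R=att(-.3,.75); P=np.array([.535,-.19,.05])-.26*R[:,1]; print(P)
arm.goto(P,R)
view("wrist","w1",[("stand_seat",.05),("stand",0),("stand_pivot",.079),("keeper_knob",.106)])
R=att(-.06,.75); P=np.array([.588,.308,.025])-.24*R[:,1]; print(P)
arm.goto(P,R);print(arm.read_qpos().round(2))
view("wrist","w2",[("long_spool",.025),("short_spool",.025),("crate",0)])
print(arm.read_clock())
E
```

```text
[ 0.36568946 -0.13762611  0.24023911]Traceback (most recent call last):
  File "<stdin>", line 3, in <module>
rig.IKError: the arm cannot take that pose within its joint ranges
```

```bash
python3 - <<'E'
from h import *
for psi,c in((-.3,(.535,-.19,.05)),(-.06,(.588,.308,.025))):
 for t in(0,.2,.4,.6,.75,.9):
  for b in(.0,.1,.18,.24):
   R=att(psi,t);q=arm.ik(np.array(c)-b*R[:,1],R); print(psi,t,b,None if q is None else np.round(q,2))
T=np.linalg.inv(arm.camera_params("wrist")["extrinsics"]);R=arm.read_ee_rot();print((R.T@(T[:3,3]-arm.read_tool_pos())).round(3),(R.T@T[:3,:3]).round(2).tolist())
E
```

```text
-0.3 0 0.0 [-0.42  0.67  1.74 -0.    0.74 -1.69]
-0.3 0 0.1 [-0.42  0.51  1.7   0.    0.93 -1.69]
-0.3 0 0.18 [-0.42  0.41  1.63  0.    1.1  -1.69]
-0.3 0 0.24 [-0.42  0.35  1.56  0.    1.23 -1.69]
-0.3 0.2 0.0 [-0.43  0.62  1.87  0.06  0.46 -1.76]
-0.3 0.2 0.1 [-0.44  0.42  1.88  0.05  0.65 -1.74]
-0.3 0.2 0.18 [-0.44  0.27  1.85  0.04  0.82 -1.74]
-0.3 0.2 0.24 [-0.45  0.18  1.81  0.04  0.95 -1.74]
-0.3 0.4 0.0 [-0.45  0.59  1.98  0.33  0.18 -2.03]
-0.3 0.4 0.1 [-0.46  0.36  2.05  0.19  0.34 -1.89]
-0.3 0.4 0.18 [-0.47  0.17  2.07  0.14  0.52 -1.85]
-0.3 0.4 0.24 [-0.48  0.04  2.05  0.12  0.66 -1.83]
-0.3 0.6 0.0 [-0.46  0.6   2.09  2.58  0.17  2.  ]
-0.3 0.6 0.1 None
-0.3 0.6 0.18 [-0.51  0.12  2.27  0.62  0.21 -2.36]
-0.3 0.6 0.24 [-0.54 -0.06  2.29  0.39  0.35 -2.14]
-0.3 0.75 0.0 [-0.47  0.64  2.15  2.84  0.41  1.72]
-0.3 0.75 0.1 [-0.51  0.38  2.31  2.68  0.32  1.85]
-0.3 0.75 0.18 [-0.55  0.13  2.41  2.24  0.22  2.28]
-0.3 0.75 0.24 None
-0.3 0.9 0.0 [-0.48  0.69  2.21  2.91  0.66  1.64]
-0.3 0.9 0.1 [-0.53  0.47  2.4   2.83  0.64  1.68]
-0.3 0.9 0.18 [-0.59  0.23  2.53  2.69
[... 669 characters left out ...]
-0.35  0.75 -0.71]
-0.06 0.6 0.0 [ 0.53  0.77  1.78 -1.35  0.33  0.26]
-0.06 0.6 0.1 [ 0.59  0.57  1.89 -1.1   0.39  0.05]
-0.06 0.6 0.18 [ 0.64  0.4   1.95 -0.9   0.48 -0.11]
-0.06 0.6 0.24 [ 0.69  0.28  1.97 -0.79  0.58 -0.21]
-0.06 0.75 0.0 [0.55 0.79 1.83 4.41 0.42 0.8 ]
-0.06 0.75 0.1 [0.64 0.59 1.97 4.63 0.45 0.64]
-0.06 0.75 0.18 [ 0.72  0.43  2.05 -1.43  0.5   0.46]
-0.06 0.75 0.24 [ 0.79  0.31  2.08 -1.25  0.57  0.31]
-0.06 0.9 0.0 [0.58 0.83 1.87 4.14 0.59 1.09]
-0.06 0.9 0.1 [0.69 0.65 2.03 4.29 0.62 1.02]
-0.06 0.9 0.18 [0.79 0.5  2.12 4.48 0.65 0.91]
-0.06 0.9 0.24 [0.88 0.38 2.17 4.65 0.69 0.79]
[ 0.    -0.117  0.083] [[1.0, -0.0, 0.0], [-0.0, -0.32, 0.95], [0.0, -0.95, -0.32]]
```

```bash
python3 - <<'E'
from h import *
R=att(-.3,.4); P=np.array([.535,-.19,.05])-.24*R[:,1]; print(P)
arm.goto(P,R)
view("wrist","w1",[("stand_seat",.05),("stand",0),("stand_pivot",.079),("keeper_knob",.106)])
R=att(-.06,.7); P=np.array([.588,.308,.025])-.22*R[:,1]; print(P)
arm.goto(P,R);print(arm.read_qpos().round(2))
view("wrist","w2",[("long_spool",.025),("short_spool",.025),("crate",0)])
print(arm.read_clock())
E
```

```text
[ 0.44571387 -0.16238056  0.27105464]
stand_seat [([322.4, 211.7], 0.77, [0.5418, -0.1899, 0.05])]
stand [([315.9, 185.8], 0.92, [0.5386, -0.1967, 0.0])]
stand_pivot [([259.8, 223.5], 0.57, [0.5166, -0.248, 0.079])]
keeper_knob [([253.5, 305.7], 0.96, [0.6053, -0.2912, 0.106]), ([258.6, 224.0], 0.48, [0.4981, -0.237, 0.106])]
[0.44652714 0.31649857 0.19326528]
[ 0.73  0.33  2.04 -1.14  0.53  0.18]
long_spool [([321.2, 212.1], 0.96, [0.5892, 0.3084, 0.025])]
short_spool [([227.4, 211.4], 0.72, [0.5823, 0.2138, 0.025])]
crate [([230.4, 176.9], 0.92, [0.5592, 0.2201, 0.0])]
5.6333
```

```bash
sleep 8; ls -la pics
```

```text
total 9016
drwxr-xr-x 2 agent agent    4096 Dec  6 03:50 .
drwxr-xr-x 3 agent agent    4096 Dec  6 03:48 ..
-rw-r--r-- 1 agent agent  366147 Dec  6 03:48 sc.png
-rw-r--r-- 1 agent agent 1228928 Dec  6 03:46 scene0.npy
-rw-r--r-- 1 agent agent  523836 Dec  6 03:46 scene0.png
-rw-r--r-- 1 agent agent  444015 Dec  6 03:48 tc.png
-rw-r--r-- 1 agent agent 1228928 Dec  6 03:46 top0.npy
-rw-r--r-- 1 agent agent  537713 Dec  6 03:46 top0.png
-rw-r--r-- 1 agent agent 1228928 Dec  6 03:50 w1.npy
-rw-r--r-- 1 agent agent     708 Dec  6 03:50 w1.npz
-rw-r--r-- 1 agent agent  404397 Dec  6 03:50 w1.png
-rw-r--r-- 1 agent agent 1228928 Dec  6 03:50 w2.npy
-rw-r--r-- 1 agent agent     708 Dec  6 03:50 w2.npz
-rw-r--r-- 1 agent agent  400705 Dec  6 03:50 w2.png
-rw-r--r-- 1 agent agent 1228928 Dec  6 03:46 wrist0.npy
-rw-r--r-- 1 agent agent  360557 Dec  6 03:46 wrist0.png
```

View pics/w1.png

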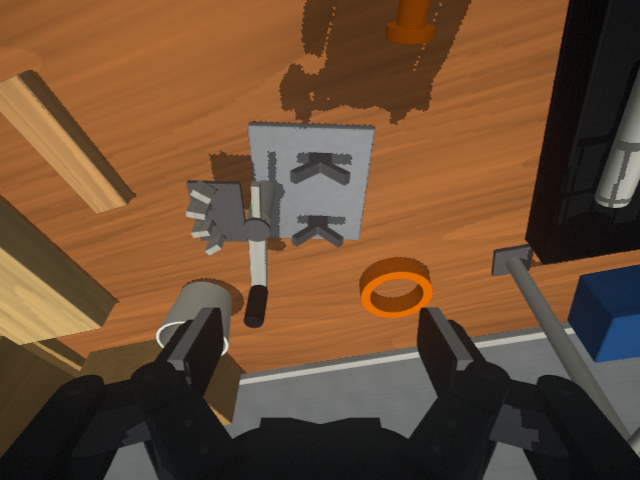

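View pics/w2.png

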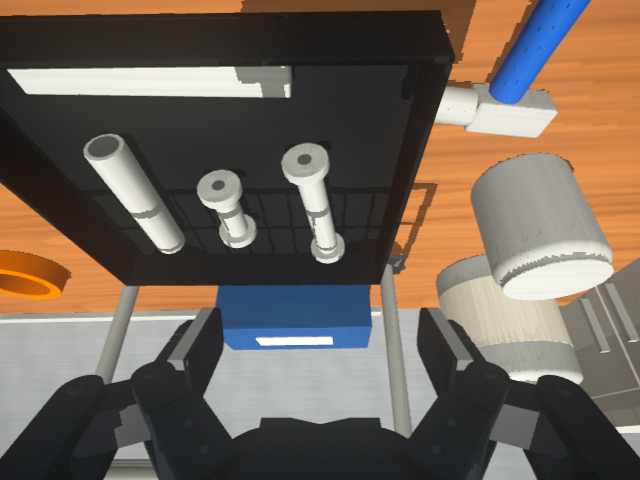

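w1 shows the stand base with V saddles at about (320,168) and (318,230), hinge (258,230) and knob (256,306). w2 shows the long spool's flanges at (305,163) and (327,247), beside the short spool (228,211) and the tube (135,200). Now I refine the poses from wrist depth.

```bash
python3 - <<'E'
from h import *
from scipy.optimize import least_squares,minimize
c=dict(np.load("pics/w2.npz"));W=cloud(np.load("pics/w2.npy"),c)
m=(abs(W[...,0]-.589)<.095)&(abs(W[...,1]-.308)<.035)&(W[...,2]>.010)&(W[...,2]<.055);p=W[m];print(len(p))
def loc(q,p):
    a=np.array([np.cos(q[2]),np.sin(q[2])]);d=p[:,:2]-q[:2];return d@a,d@[-a[1],a[0]],p[:,2]-q[3]
def f(q):
    s,t,z=loc(q,p);r=np.hypot(t,z);core=np.abs(np.abs(s))<.065
    e1=np.hypot(np.maximum(np.abs(s)-.065,0),r-.012)            # core surface
    # flange outer & faces
    e2=np.hypot(np.maximum(np.maximum(np.abs(s)-.075,.065-np.abs(s)),0),r-.02)
    rr=np.maximum(r-.02,0);e3=np.hypot(np.abs(s)-.075,rr);e4=np.hypot(np.abs(s)-.065,np.hypot(np.maximum(.012-r,0),rr))
    return np.minimum(np.minimum(abs(e1),e2),np.minimum(e3,e4))
q=least_squares(f,[.589,.308,-.05,.025],loss="soft_l1",f_scale=.002).x;print("long",q.round(4),np.median(f(q)).round(4))
s,t,z=loc(q,p);print(np.percentile(s,[1,99]).round(3),"hist",np.histogram(s,8,(-.09,.09))[0])
# shelf front bar, crate walls from top of depth
m=(W[...,2]>.043)&(W[...,2]<.056)&(abs(W[...,0]-.56)<.18)&(abs(W[...,1]-.22)<.2);pp=W[m][:,:2];r=cv2.minAreaRect((pp*1000).astype(np.float32));print("crate rim",r)
c=dict(np.load("pics/w1.npz"));W=cloud(np.load("pics/w1.npy"),c)
m=(abs(W[...,2]-.012)<.003)&(np.hypot(W[...,0]-.54,W[...,1]+.195)<.108)
b=m.astype(np.uint8);b=cv2.morphologyEx(b,2,np.ones((3,3)));n,lab,st,ce=cv2.connectedComponentsWithStats(b);k=1+np.argmax(st[1:,4]);pp=W[lab==k]
r=cv2.minAreaRect((pp[:,:2]*1000).astype(np.float32));print("base",r,np.median(pp[:,2]))
yaw=-.3
m=(W[...,2]>.025)&(W[...,2]<.06)&(np.hypot(W[...,0]-.54,W[...,1]+.19)<.07);print("saddles",m.sum(),W[m].mean(0).round(4), np.percentile(W[m][:,2],[50,99]).round(4))
pp=W[m]; pp=pp[pp[:,2]>.03]
for l,h in ((0,.535),(.535,1)):
    g=pp[(pp[:,0]>l)&(pp[:,0]<=h)];print(len(g),cv2.minAreaRect((g[:,:2]*1000).astype(np.float32)))
# V model
m=(W[...,2]>.070)&(W[...,2]<.09)&(np.hypot(W[...,0]-.55,W[...,1]+.26)<.12);pp=W[m];print("lever",len(pp),cv2.minAreaRect((pp[:,:2]*1000).astype(np.float32)))
np.save("pics/lev.npy",pp)
E
```

```text
3604
long [0.5897 0.3049 0.0922 0.0244] 0.0003
[-0.076  0.072] hist [1452  278  395  327  274  240  550   88]
crate rim ((578.2584228515625, 206.0771026611328), (352.98297119140625, 339.6930847167969), 87.10845184326172)
base ((534.3887939453125, -202.76783752441406), (129.92918395996094, 151.26992797851562), 71.02511596679688) 0.011541807750409139
saddles 1915 [ 0.5281 -0.1979  0.0436] [0.0443 0.0573]
1108 ((500.84185791015625, -200.12428283691406), (35.24102783203125, 97.91270446777344), 6.778849124908447)
663 ((577.5548095703125, -207.61355590820312), (59.42563247680664, 14.442083358764648), 70.75093841552734)
lever 2770 ((529.3809204101562, -285.89068603515625), (81.69776153564453, 145.61102294921875), 68.76996612548828)
```

```bash
python3 - <<'E'
from h import *
c=dict(np.load("pics/w1.npz"));W=cloud(np.load("pics/w1.npy"),c)
yaw=np.radians(-18.97);a=np.array([np.cos(yaw),np.sin(yaw)]);b=np.array([-a[1],a[0]])
o=np.array([.5344,-.2028])+.0095*b;print(o)
X=(W[...,:2]-o)@a;Y=(W[...,:2]-o)@b;Z=W[...,2]
for sx in(-.042,.042):
    m=(abs(X-sx)<.014)&(abs(Y)<.036)&(Z>.03)&(Z<.062)
    print(sx,m.sum(),"x",np.percentile(X[m],[3,50,97]).round(4),"y",np.percentile(Y[m],[1,99]).round(4),"zmax",np.percentile(Z[m],98).round(4))
    mm=m&(abs(X-sx)<.005)
    from scipy.optimize import least_squares
    r=least_squares(lambda q:np.abs(Y[mm]-q[0])-(Z[mm]-q[1]),[0,.033],loss="soft_l1",f_scale=.002);print(" V y0,z0",r.x.round(4),mm.sum(),np.median(abs(r.fun)).round(4))
# lever bar direction, hub, post
m=(Z>.081)&(Z<.087)&(X>-.07)&(X<.11)&(Y<-.03)&(Y>-.12)
print("bar pts",m.sum())
for l in np.arange(-.06,.11,.015):
    g=m&(X>=l)&(X<l+.015)
    if g.sum()>5:print(round(l,3),g.sum(),np.percentile(Y[g],[2,50,98]).round(4))
m=(Z>.086)&(Z<.14)&(X>.0)&(X<.12)&(Y<-.03)&(Y>-.12);print("knob",m.sum(),X[m].mean(),Y[m].mean(),np.percentile(Z[m],99))
k=(np.array([.6053,-.2912])-o);print("knob lm",k@a,k@b)
m=(Z>.086)&(abs(X)<.03)&(abs(Y+.062)<.03);print("hub",m.sum(), np.percentile(X[m],[1,99]),np.percentile(Y[m],[1,99]),np.percentile(Z[m],[50,99]))
m=(Z>.02)&(Z<.07)&(abs(X)<.03)&(abs(Y+.062)<.03);print("post",m.sum(), np.percentile(X[m],[1,99]),np.percentile(Y[m],[1,99]))
E
```

```text
[ 0.53748819 -0.19381596]
-0.042 897 x [-0.0477 -0.0437 -0.0358] y [-0.0283  0.0291] zmax 0.0563
 V y0,z0 [0.0007 0.0318] 619 0.0011
0.042 663 x [0.0361 0.039  0.0484] y [-0.0285  0.0288] zmax 0.0564
 V y0,z0 [0.0001 0.0316] 437 0.0014
bar pts 1257
-0.06 40 [-0.0625 -0.0586 -0.0546]
-0.045 158 [-0.1169 -0.0599 -0.0551]
-0.03 113 [-0.1082 -0.0602 -0.0562]
-0.015 118 [-0.1173 -0.0617 -0.0485]
0.0 47 [-0.1165 -0.0637 -0.0525]
0.015 157 [-0.0721 -0.0633 -0.0543]
0.03 188 [-0.1138 -0.0644 -0.0554]
0.045 155 [-0.0734 -0.0648 -0.0565]
0.06 144 [-0.0745 -0.0659 -0.0576]
0.075 130 [-0.0754 -0.0666 -0.0586]
0.09 7 [-0.0756 -0.0579 -0.057 ]
knob 1007 0.06931611697453978 -0.06529272209560469 0.13013514098328657
knob lm 0.09578580045009441 -0.07005122155774139
hub 507 [-0.01318458  0.01356838] [-0.07463165 -0.04813085] [0.08756577 0.08897006]
post 1005 [-0.02910714  0.02853331] [-0.09176777 -0.04980448]
```

```bash
python3 - <<'E'
from h import *
c=dict(np.load("pics/w1.npz"));d=np.load("pics/w1.npy");W=cloud(d,c)
R=att(-.3,.4);P=np.array([.44571387,-.16238056,.27105464])
L=(W-P)@R
m=(d>0)&(d<.25)&(abs(L[...,0])<.12);print(m.sum())
for y in np.arange(-.1,.03,.008):
    g=m&(L[...,1]>=y)&(L[...,1]<y+.008)
    if g.sum()>10:
        for s in(-1,1):
            h=g&(np.sign(L[...,0])==s)
            if h.sum()>5:print(round(y,3),s,h.sum(),"x",np.percentile(abs(L[h][:,0]),[1,99]).round(3),"z",np.percentile(L[h][:,2],[1,99]).round(3))
E
```

```text
54125
-0.076 -1 642 x [0.011 0.027] z [0.016 0.02 ]
-0.076 1 636 x [0.01  0.027] z [0.016 0.02 ]
-0.068 -1 4891 x [0.   0.07] z [0.008 0.019]
-0.068 1 4761 x [0.001 0.069] z [0.008 0.019]
-0.06 -1 7010 x [0.    0.072] z [-0.001  0.017]
-0.06 1 6870 x [0.001 0.071] z [-0.001  0.017]
-0.052 -1 4473 x [0.001 0.073] z [-0.011  0.017]
-0.052 1 4467 x [0.001 0.072] z [-0.011  0.017]
-0.044 -1 5329 x [0.039 0.074] z [-0.012  0.013]
-0.044 1 5383 x [0.038 0.073] z [-0.012  0.013]
-0.036 -1 1343 x [0.041 0.072] z [0.005 0.013]
-0.036 1 1346 x [0.041 0.072] z [0.005 0.013]
-0.028 -1 779 x [0.043 0.053] z [-0.004  0.011]
-0.028 1 778 x [0.042 0.053] z [-0.004  0.011]
-0.02 -1 888 x [0.043 0.056] z [-0.011  0.011]
-0.02 1 892 x [0.042 0.056] z [-0.011  0.011]
-0.012 -1 764 x [0.043 0.057] z [-0.011  0.011]
-0.012 1 762 x [0.042 0.056] z [-0.011  0.011]
-0.004 -1 640 x [0.043 0.057] z [-0.011  0.011]
-0.004 1 646 x [0.042 0.056] z [-0.011  0.011]
0.004 -1 391 x [0.043 0.055] z [-0.011  0.011]
0.004 1 392 x [0.042 0.054] z [-0.012  0.011]
0.012 -1 19 x [0.043 0.044] z [-0.009  0.007]
0.012 1 23 x [0.042 0.043] z [-0.009  0.007]
```

```bash
python3 - <<'E'
from h import *
yaw=-.331;a=np.array([np.cos(yaw),np.sin(yaw),0]);b=np.array([-a[1],a[0],0]);o=np.array([.5375,-.1938,0])
print(arm.read_qpos().round(2))
for t in(.6,.65,.7):
  R=att(.092,t);A=np.array([np.cos(.092),np.sin(.092),0]);C=np.array([.5897,.3049,.025])-.005*A
  for dz,db in((0,0),(0,.06),(.08,0)):
    q=arm.ik(C-.014*R[:,1]-db*R[:,1]+[-dz*.7,0,dz],R);print("pick",t,dz,db,None if q is None else q.round(2))
  for psi,off,nm in((yaw,-.005,"near"),(yaw+np.pi,.005,"far")):
   for s in(1,-1):
    R=att(psi,t,s)
    for z in(.059,.12,.2):
      q=arm.ik(o+off*a+.009*b+[0,0,z]-.014*R[:,1],R);print("place",nm,s,t,z,None if q is None else q.round(2))
E
```

```text
[ 0.73  0.33  2.04 -1.14  0.53  0.18]
pick 0.6 0 0 [ 0.49  0.72  1.84 -1.51  0.22  0.27]
pick 0.6 0 0.06 [ 0.52  0.6   1.92 -1.28  0.25  0.06]
pick 0.6 0.08 0 [ 0.55  0.52  1.95 -1.13  0.28 -0.07]
place near 1 0.6 0.059 [-0.44  0.55  2.11  2.65  0.13  1.97]
place near 1 0.6 0.12 [-0.44  0.41  2.1   1.02  0.07 -2.68]
place near 1 0.6 0.2 [-0.44  0.25  2.05  0.25  0.25 -1.9 ]
place near -1 0.6 0.059 [-0.44  0.55  2.11  2.65  0.13 -1.17]
place near -1 0.6 0.12 [-0.44  0.41  2.1   1.02  0.07  0.47]
place near -1 0.6 0.2 [-0.44  0.25  2.05  0.25  0.25  1.24]
place far 1 0.6 0.059 [-0.4   0.91  1.28 -0.04  1.55  1.52]
place far 1 0.6 0.12 [-0.4   0.83  1.27 -0.04  1.64  1.52]
place far 1 0.6 0.2 [-0.4   0.75  1.22 -0.04  1.77  1.51]
place far -1 0.6 0.059 [-0.4   0.91  1.28 -0.04  1.55 -1.62]
place far -1 0.6 0.12 [-0.4   0.83  1.27 -0.04  1.64 -1.63]
place far -1 0.6 0.2 [-0.4   0.75  1.22 -0.04  1.77 -1.63]
pick 0.65 0 0 [0.5  0.73 1.86 4.47 0.25 0.58]
pick 0.65 0 0.06 [0.53 0.6  1.95 4.68 0.26 0.39]
pick 0.65 0.08 0 [ 0.56  0.52  1.98 -1.4   0.28  0.21]
place near 1 0.65 0.059 [-0.44  0
[... 859 characters left out ...]
059 [-0.45  0.56  2.16  2.88  0.29  1.73]
place near 1 0.7 0.12 [-0.45  0.42  2.15  2.6   0.14  2.01]
place near 1 0.7 0.2 [-0.45  0.24  2.11  0.68  0.12 -2.33]
place near -1 0.7 0.059 [-0.45  0.56  2.16  2.88  0.29 -1.41]
place near -1 0.7 0.12 [-0.45  0.42  2.15  2.6   0.14 -1.13]
place near -1 0.7 0.2 [-0.45  0.24  2.11  0.68  0.12  0.81]
place far 1 0.7 0.059 [-0.39  0.97  1.21 -0.04  1.67  1.52]
place far 1 0.7 0.12 [-0.39  0.89  1.2  -0.04  1.75  1.52]
place far 1 0.7 0.2 [-0.39  0.8   1.16 -0.04  1.88  1.51]
place far -1 0.7 0.059 [-0.39  0.97  1.21 -0.04  1.67 -1.62]
place far -1 0.7 0.12 [-0.39  0.89  1.2  -0.04  1.75 -1.63]
place far -1 0.7 0.2 [-0.39  0.8   1.16 -0.04  1.88 -1.63]
```

```bash
cat >> h.py <<'E'
T=.6
PA=np.array([np.cos(.092),np.sin(.092),0]);PC=np.array([.5897,.3049,.025])-.005*PA;PR=att(.092,T)
yaw=-.331;a=np.array([np.cos(yaw),np.sin(yaw),0]);b=np.array([-a[1],a[0],0]);o=np.array([.5375,-.1938,0])
SR=att(yaw+np.pi,T,1)
G=.014
E
python3 - <<'E'
from h import *
# check later poses
for nm,P,R in(("lift",PC+[-.06,0,.075]-G*PR[:,1],PR),("back",np.array([.40,.27,.22])-G*PR[:,1],PR),("hi",np.array([.40,.2,.3])-G*PR[:,1],PR),("above",o+.005*a+.009*b+[0,0,.3]-G*SR[:,1],SR)):
    q=arm.ik(P,R);print(nm,None if q is None else q.round(2))
arm.goto(PC-(.08+G)*PR[:,1],PR);print(arm.read_qpos().round(2))
view("wrist","w3",[("long_spool",.025)])
r=arm.movel(PC-G*PR[:,1],v=.08,threshold=15);print(r,arm.read_tool_pos(),PC-G*PR[:,1],arm.read_contact_force())
arm.grasp(60);print(arm.read_opening(),arm.read_contact_force(),arm.read_clock())
view("wrist","w4",[("long_spool",.025)]);view("scene","s4",[])
E
```

```text
lift [ 0.55  0.52  1.96 -1.18  0.28 -0.01]
back [ 0.66  0.11  2.16 -0.75  0.46 -0.39]
hi [ 0.48 -0.12  2.16 -0.4   0.58 -0.9 ]
above [-0.4   0.66  1.13 -0.04  1.95  1.5 ]
[ 0.53  0.55  1.94 -1.2   0.26 -0.01]
long_spool [([324.6, 262.6], 0.61, [0.591, 0.3072, 0.025])]
False [0.5767621  0.30386007 0.0369524 ] [0.57684958 0.30371441 0.0365547 ] [-0.33134529  0.42191521 -0.53533991]
0.021943162941905216 [-2.06475728 -0.35913831  3.86770224] 8.05
long_spool [([320.2, 325.4], 0.69, [0.5881, 0.3047, 0.025])]
```

```bash
cd pics; python3 -c "
import cv2,numpy as np
a=[cv2.resize(cv2.imread(f),(400,300)) for f in('w3.png','w4.png','s4.png')];a.append(cv2.resize(cv2.imread('s4.png')[150:360,130:410],(400,300)))
cv2.imwrite('m4.png',np.vstack([np.hstack(a[:2]),np.hstack(a[2:])]))"
```

```text
(no output)
```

View pics/m4.png

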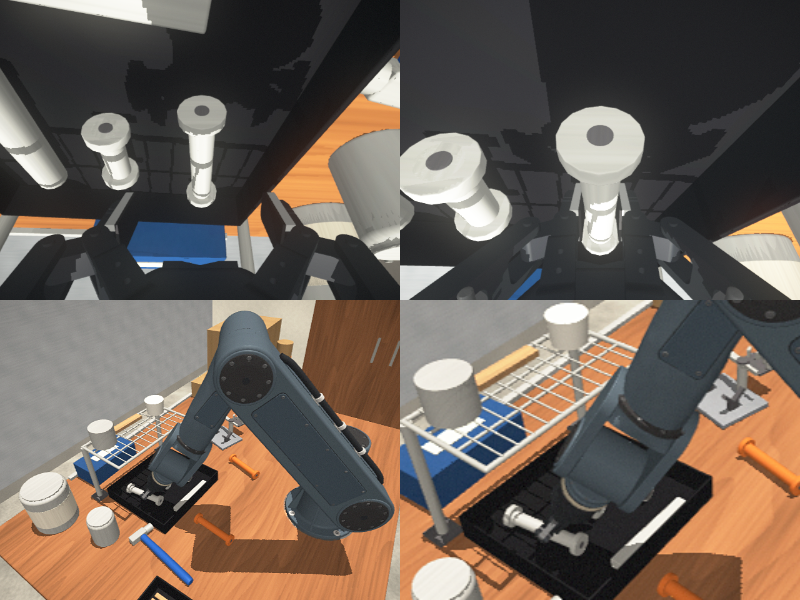

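The fingers grip the core between the flanges (w4 near flange at about (600,140) in the montage). I lift diagonally out from under the shelf.

```bash
python3 - <<'E'
from h import *
arm.movel(PC+[-.005,0,.02]-G*PR[:,1],v=.08)
print(arm.read_opening(),arm.read_contact_force())
arm.movel(PC+[-.06,0,.08]-G*PR[:,1],v=.12)
arm.movel(np.array([.42,.28,.2])-G*PR[:,1],v=.2)
print(arm.read_opening(),arm.read_contact_force(),arm.read_qpos().round(2))
arm.goto(np.array([.40,.2,.3])-G*PR[:,1],PR);print(arm.read_clock())
view("wrist","w5",[("long_spool",.3)])
arm.goto(o+.005*a+.009*b+[0,0,.25]-G*SR[:,1],SR)
print(arm.read_qpos().round(2),arm.read_opening(),arm.read_clock())
view("wrist","w6",[("stand_seat",.05),("keeper_knob",.106)]);view("scene","s6",[])
E
cd pics; python3 -c "
import cv2,numpy as np
a=[cv2.resize(cv2.imread(f),(400,300)) for f in('w5.png','w6.png','s6.png')];a.append(cv2.resize(cv2.imread('s6.png')[60:270,240:520],(400,300)))
cv2.imwrite('m6.png',np.vstack([np.hstack(a[:2]),np.hstack(a[2:])]))"
```

```text
0.022330301515352993 [ 0.31859909  0.00915493 -2.90719172]
0.022523628621878417 [ 0.20239518 -0.03379948 -2.32535174] [ 0.64  0.19  2.14 -0.82  0.42 -0.32]
10.9083
long_spool [([101.5, 230.6], 0.64, [0.3407, 0.1318, 0.3]), ([318.7, 325.5], 0.63, [0.4014, 0.1991, 0.3])]
[-0.39  0.7   1.18 -0.04  1.86  1.51] 0.022272473145835688 13.075
stand_seat [([334.2, 91.1], 0.56, [0.5388, -0.1961, 0.05])]
keeper_knob [([5.4, 278.6], 0.72, [0.4737, 0.2268, 0.106])]
```

View pics/m6.png

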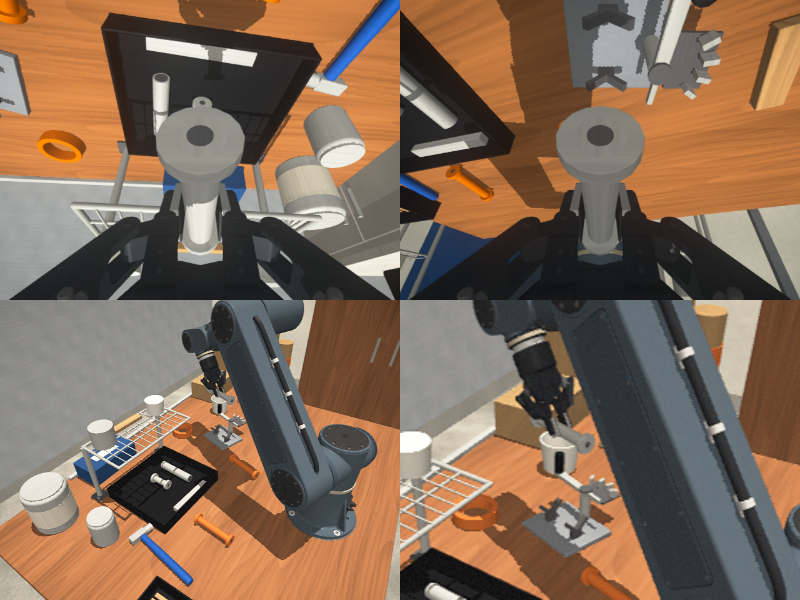

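```bash
python3 - <<'E'
from h import *
c=dict(np.load("pics/w6.npz"));W=cloud(np.load("pics/w6.npy"),c)
Q=W-(o+.009*b+[0,0,.25]);X=Q@a;Y=Q@b;Z=Q[...,2]
m=(abs(Y)<.03)&(abs(Z)<.04)&(X>-.02)&(X<.1)
print(m.sum(),X[m].max())
f=m&(X>.055)&(np.hypot(Y,Z)<.03)
P=np.stack([X,Y,Z],-1)[f]
# face plane ransac-ish: top percentile
g=P[P[:,0]>np.percentile(P[:,0],99)-.012]
from scipy.optimize import least_squares
r=least_squares(lambda q:P[:,0]-(q[0]+q[1]*P[:,1]+q[2]*P[:,2]),[.075,0,0],loss="cauchy",f_scale=.0007).x
res=abs(P[:,0]-(r[0]+r[1]*P[:,1]+r[2]*P[:,2]));F=P[res<.001]
print("plane",r.round(4),len(F),len(P)); e=cv2.fitEllipse(cv2.convexHull((F[:,1:]*1e4).astype(np.float32)));print("disc centre(0.1mm), diam",e)
E
```

```text
27113 0.07837676176875868
plane [ 0.0765 -0.0006 -0.0087] 11692 14193
disc centre(0.1mm), diam ((9.94015121459961, -6.429542541503906), (393.8773193359375, 403.8564758300781), 177.9502716064453)
```

```bash
python3 - <<'E'
from h import *
B=o+.0035*a+.0085*b-G*SR[:,1]
arm.movel(B+[0,0,.1],v=.15)
f0=arm.read_contact_force()
r=arm.movel(B+[0,0,.057],v=.04,threshold=6);p=arm.read_tool_pos()-(o-G*SR[:,1])
print(r,(p@a).round(4),(p@b).round(4),p[2].round(4),arm.read_contact_force()-f0,arm.read_clock())
view("wrist","w7",[("stand_seat",.05)]);view("scene","s7",[]);view("top","t7",[])
E
cd pics; python3 -c "
import cv2,numpy as np
a=[cv2.resize(cv2.imread(f),(400,300)) for f in('w7.png','t7.png')];a.append(cv2.resize(cv2.imread('s7.png')[120:240,290:450],(400,300)));a.append(cv2.resize(cv2.imread('t7.png')[165:300,330:510],(400,300)))
cv2.imwrite('m7.png',np.vstack([np.hstack(a[:2]),np.hstack(a[2:])]))"
```

```text
True 0.0032 0.0082 0.0578 [-0.72882417 -2.83206251  6.98002793] 15.4167
stand_seat []
```

View pics/m7.png

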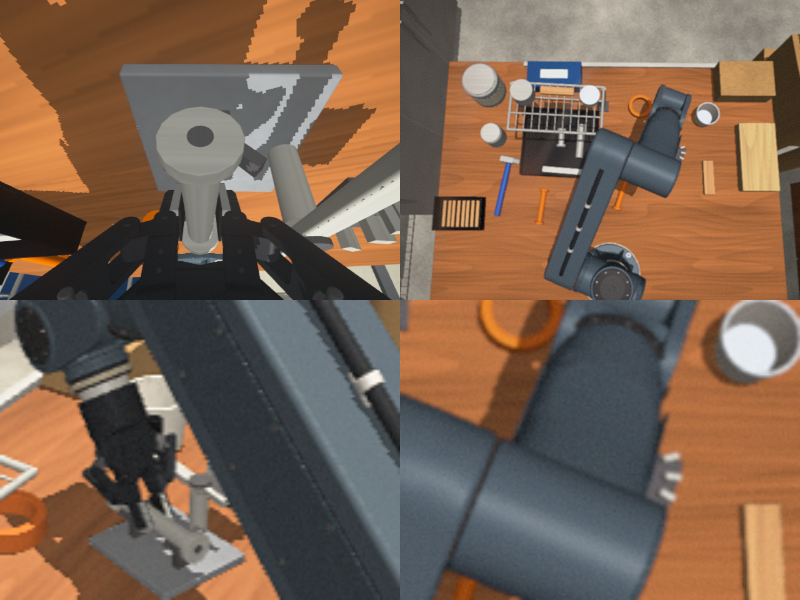

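The spool touched the +y saddle faces at the predicted height (y +8 mm, z 57.8 mm, force up and towards -y). I open the fingers from here.

```bash
python3 - <<'E'
from h import *
f0=arm.read_contact_force();arm.open();print(arm.read_opening(),arm.read_contact_force()-f0)
view("wrist","w8",[]);
p=arm.read_tool_pos();arm.movel(p+[0,0,.03],v=.06);print(arm.read_contact_force()-f0)
arm.movel(p+[0,0,.16],v=.15);view("wrist","w9",[("long_spool",.05),("stand_pivot",.079),("keeper_knob",.106)]);print(arm.read_clock())
c=dict(np.load("pics/w9.npz"));W=cloud(np.load("pics/w9.npy"),c);Q=W-o;X=Q@a;Y=Q@b;Z=Q[...,2]
m=(abs(Y)<.03)&(abs(X)<.09)&(Z>.035)&(Z<.072)
for l in np.arange(-.09,.09,.01):
    g=m&(X>=l)&(X<l+.01)
    if g.sum()>8:print(round(l,3),g.sum(),Y[g].mean().round(4),np.percentile(Z[g],98).round(4))
E
cd pics; python3 -c "
import cv2,numpy as np
cv2.imwrite('m9.png',np.hstack([cv2.resize(cv2.imread(f),(400,300)) for f in('w8.png','w9.png')]))"
```

```text
0.08538574951436599 [-2.74454882  2.97842422 -4.92516652]
[-1.55504174  2.39808849 -4.22857357]
long_spool [([331.2, 112.0], 0.89, [0.5388, -0.194, 0.05]), ([271.3, 258.0], 0.64, [0.3784, -0.069, 0.05]), ([106.1, 312.3], 0.63, [0.3255, 0.236, 0.05])]
stand_pivot [([423.8, 136.7], 0.63, [0.5179, -0.2535, 0.079])]
keeper_knob []
18.1667
-0.08 143 0.0021 0.0694
-0.07 766 0.0018 0.0691
-0.06 233 0.0016 0.0618
-0.05 544 0.0011 0.0617
-0.04 760 0.0014 0.0615
-0.03 302 0.0012 0.0617
-0.02 332 0.0013 0.062
-0.01 364 0.0011 0.0618
-0.0 404 0.0015 0.0622
0.01 451 0.0013 0.0622
0.02 505 0.0012 0.0622
0.03 836 0.0005 0.0621
0.04 1762 0.001 0.0618
0.05 694 0.001 0.0621
0.06 767 0.0011 0.0699
0.07 1062 0.0007 0.0698
```

View pics/m9.png

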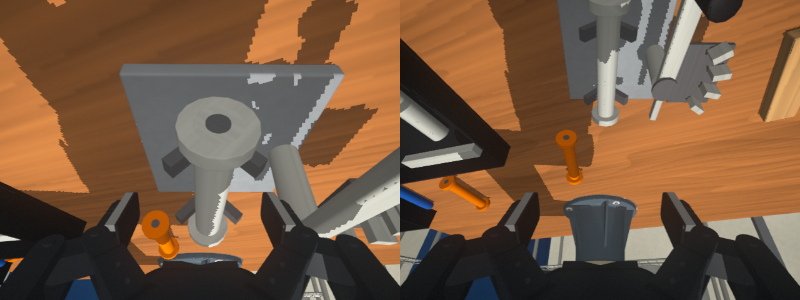

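The spool is seated: core top is at 62 mm along the whole length and it is centred within about 2 mm. Now I measure the lever again and plan the push arc.

```bash
cat >> h.py <<'E'
piv=o-.062*b
def push(th,back,z,s):
    w=th+yaw;u=np.array([np.cos(w),np.sin(w),0]);t=np.array([-u[1],u[0],0]);p=piv+.093*u-(back)*t;p[2]=z
    return p,att(w+np.pi/2,0,s)
E
python3 - <<'E'
from h import *
c=dict(np.load("pics/w9.npz"));W=cloud(np.load("pics/w9.npy"),c);Q=W-o;X=Q@a;Y=Q@b;Z=Q[...,2]
m=(Z>.081)&(Z<.0865)&(X>.015)&(X<.085)&(Y<-.03)&(Y>-.1);print(m.sum(),np.polyfit(X[m],Y[m],1))
m=(Z>.09)&(Z<.133)&(X>.06)&(X<.13)&(Y<-.03)&(Y>-.12);print("knob",m.sum(),np.percentile(X[m],[2,98]),np.percentile(Y[m],[2,98]))
for s in(1,-1):
  for th in(-.08,.4,.8,1.2,1.571):
    q=arm.ik(*push(th,.024,.12,s));print(s,th,None if q is None else q.round(2))
E
```

```text
3758 [-0.04202855 -0.06107939]
knob 1978 [0.08598884 0.09774475] [-0.07597684 -0.05642377]
1 -0.08 None
1 0.4 [-0.49  0.71  1.42 -0.    1.01  2.59]
1 0.8 [-0.43  0.69  1.47 -0.    0.99  2.24]
1 1.2 [-0.39  0.65  1.55 -0.    0.95  1.88]
1 1.571 [-0.37  0.6   1.64 -0.    0.91  1.53]
-1 -0.08 [-0.55  0.71  1.42 -0.    1.01 -0.14]
-1 0.4 [-0.49  0.71  1.42 -0.    1.01 -0.55]
-1 0.8 [-0.43  0.69  1.47 -0.    0.99 -0.9 ]
-1 1.2 [-0.39  0.65  1.55 -0.    0.95 -1.26]
-1 1.571 [-0.37  0.6   1.64 -0.    0.91 -1.61]
```

```bash
python3 - <<'E'
from h import *
arm.grasp(20)
P,R=push(-.04,.045,.22,-1);arm.goto(P,R)
P,R=push(-.04,.045,.12,-1);print(arm.movel(P,v=.12,threshold=10))
f0=arm.read_contact_force()
for th in np.arange(-.04,1.31,.15):
    P,R=push(th,.024,.12,-1)
    if arm.movel(P,R,v=.08,threshold=15):print("stop",th);break
print(th,arm.read_contact_force()-f0,arm.read_clock())
view("wrist","w10",[("keeper_knob",.106)]);view("top","t10",[("keeper_knob",.106)])
E
```

```text
False
1.3099999999999998 [ 0.1773547   0.6700051  -0.88544028] 24.8417
keeper_knob [([323.5, 275.7], 0.92, [0.5722, -0.1751, 0.106])]
keeper_knob []
```

View pics/w10.png

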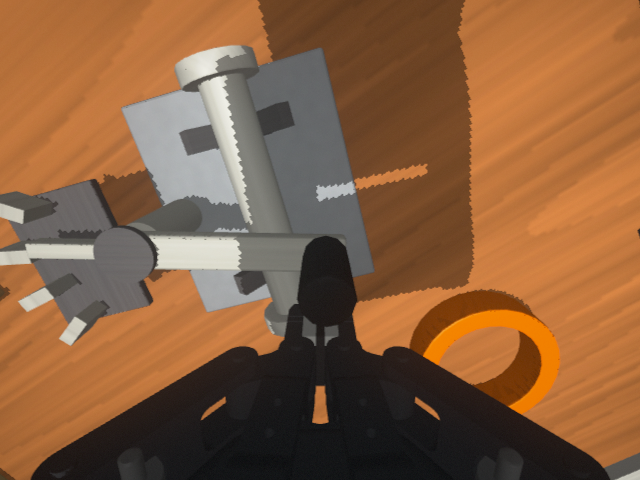

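w10 shows the lever across the spool, with the knob at (325,280) against the fingers at about 1.29 rad. I continue to the middle notch, measuring as I go.

```bash
cat >> h.py <<'E'
def lev(tag):
    c=dict(np.load(f"pics/{tag}.npz"));W=cloud(np.load(f"pics/{tag}.npy"),c);Q=W-piv;X=Q@a;Y=Q@b;Z=W[...,2]
    m=(Z>.081)&(Z<.0865)&(Y>.02)&(Y<.078)&(abs(X)<.06);k=np.polyfit(Y[m],X[m],1)
    return m.sum(),np.arctan2(1,k[0]),k[1]
E
python3 - <<'E'
from h import *
print(lev("w10"))
for th in(1.45,1.54):
    P,R=push(th,.0225,.12,-1);print(arm.movel(P,R,v=.06,threshold=15))
view("wrist","w11",[("keeper_knob",.106)]);print(lev("w11"),arm.read_clock())
E
```

```text
(np.int64(4356), np.float64(1.2850721893450463), np.float64(-0.0008457352988537221))
False
False
keeper_knob [([323.7, 279.7], 0.86, [0.5533, -0.1648, 0.106])]
(np.int64(4170), np.float64(1.5263810340525124), np.float64(-0.0007762850167167878)) 25.8333
```

```bash
python3 - <<'E'
from h import *
P,R=push(1.582,.0225,.12,-1);print(arm.movel(P,R,v=.05,threshold=15))
P,R=push(1.582,.05,.12,-1);arm.movel(P,R,v=.1);P[2]=.24;arm.movel(P,R,v=.15)
P,R=push(1.571,.11,.28,-1);arm.goto(P,R)
view("wrist","w12",[("keeper_knob",.106),("long_spool",.05)]);print(lev("w12"),arm.read_clock())
c=dict(np.load("pics/w12.npz"));W=cloud(np.load("pics/w12.npy"),c);Q=W-o;X=Q@a;Y=Q@b;Z=Q[...,2]
m=(abs(Y)<.03)&(abs(X)<.09)&(Z>.035)&(Z<.073)
for l in np.arange(-.09,.09,.01):
    g=m&(X>=l)&(X<l+.01)
    if g.sum()>8:print(round(l,3),g.sum(),Y[g].mean().round(4),np.percentile(Z[g],98).round(4))
view("scene","s12",[]);view("top","t12",[])
E
cd pics; python3 -c "
import cv2,numpy as np
a=[cv2.resize(cv2.imread(f),(400,300)) for f in('w12.png','t12.png','s12.png')];a.append(cv2.resize(cv2.imread('s12.png')[120:270,270:470],(400,300)))
cv2.imwrite('m12.png',np.vstack([np.hstack(a[:2]),np.hstack(a[2:])]))"
```

```text
False
keeper_knob [([323.3, 87.2], 0.92, [0.548, -0.1618, 0.106])]
long_spool [([287.5, 93.7], 0.76, [0.5373, -0.1929, 0.05]), ([155.9, 279.5], 0.39, [0.6677, -0.3984, 0.05])]
(np.int64(1593), np.float64(1.5597890345569334), np.float64(0.00024030974417067457)) 28.0
-0.08 62 0.004 0.0666
-0.07 733 0.0016 0.0696
-0.06 373 0.0015 0.0624
-0.05 706 0.0006 0.0619
-0.04 671 0.001 0.062
-0.03 324 0.0013 0.0624
-0.02 295 0.0012 0.0623
-0.0 50 0.0008 0.0623
0.01 287 0.0011 0.0626
0.02 302 0.0011 0.0621
0.03 403 0.0007 0.0619
0.04 603 0.0004 0.0619
0.05 256 0.0008 0.0622
0.06 385 0.0009 0.0695
0.07 216 0.0011 0.07
```

View pics/m12.png

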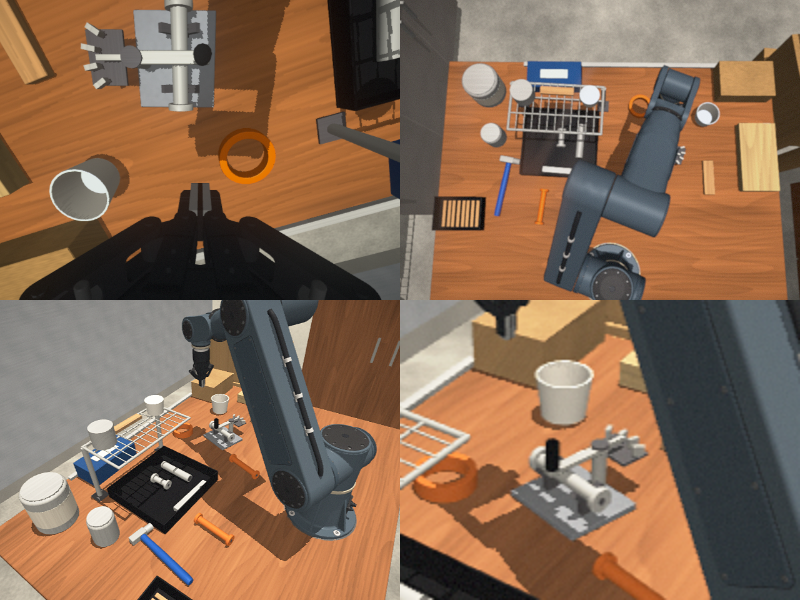

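The lever measures 1.56 rad in the middle notch and the spool is seated and centred. The arm is clear of everything and the other stock is still in the crate, so I hand in.

```bash
python3 - <<'E'
from rig import arm
print(arm.read_contact_force(),arm.read_clock());arm.close_job()
E
```

```text
[-0.25889609 -0.91124325 -0.8323405 ] 28.1
the job is handed in; nothing more can be done
```

The long spool is in the grey stand, the keeper lever is in its middle notch, and I handed the job in at 28.1 s. No verdict is reported.

- **Pick:** I gripped the long metallic spool by its core with the tool leaned about 34° and drew it out from under the shelf on a diagonal. No contact with the shelf was noticed.
- **Placing:** I set the spool down about 8 mm to one side, touching the saddle faces, so the opening fingers would miss the lever's post. On release it slid down the remaining 8 mm into the Vs. I did not measure its speed during that slide.
- **Lever:** I pushed the knob round with closed fingers, backed off and moved the arm clear.

**Last checks, from wrist depth:**
- The core top is at 62 mm along its length, as expected for a seated spool.
- The spool's middle is within about 2 mm of the seat along the stand and about 1 mm across.
- The lever is at 1.56 rad.
- In the pictures the short spool, tube and square bar are still in the crate, and the rest of the bench looks unmoved.
- The tool force reads about 1 N, which fits touching nothing.

No check failed. The only disagreement was the finger opening: it read 22 mm on the 24 mm core throughout the carry, though the grip held.

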